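# Pour truffles down a filling chute into a jar

### The job

Pick up the filling chute by its wooden grip, hold its outlet over the mouth of the open wooden jar and tip it so that all four truffles run into the jar. Then stand the empty chute back on its feet on the counter. The fingers must not touch the truffles; leave the jar standing upright on the counter and do not disturb the other things.

Things in the scene. Friction and masses are not known exactly. Their poses are not given: they have to be found in the camera images.
- chute_grip (a point): Centre of the filling chute's grip: a dark wooden block 22 x 22 mm, 50 mm tall, upright on a 40 x 46 mm bridge over a straight aluminium channel. The point is 28 mm above the bridge, 22 mm below the block's top and, as the chute stands, 94 mm above the counter. Axes as the chute: +x along it to the outlet end, z up. Loose, 0.28 kg; it may be gripped across x or y.
- chute: The chute, 166 mm long, 60 mm wide at its two cross feet. Origin on the counter between the feet, 12 mm ahead of the grip. Channel 32 mm wide inside, walls 28 mm. As it stands its floor falls 10 degrees to the closed back, which keeps the truffles there. Nosed down (outlet end lower) past 10 degrees they roll under the bridge to the outlet; 30 to 35 degrees empties it.
- chute_hole (a point): Centre of the chute's outlet, on its underside: a 36 x 32 mm opening in the floor just behind the closed front wall, through which truffles drop straight down. Rigid with the grip: 73 mm ahead (+x) of chute_grip and 59 mm below it; same axes. The front foot stands 40 mm behind it and reaches 35 mm lower.
- jar_mouth (a point): Centre of the open mouth of the turned dark-wood jar, at rim height, 85 mm above the jar's underside. z up along the jar. Mouth 58 mm across inside, rim 72 mm outside, belly 84 mm outside, inside floor 8 mm up; 0.35 kg, loose.
- truffle_1_center (a point): Centre of truffle 1 of 4: round chocolate truffle, a 24 mm ball of 11 g, in single file in the chute's channel (1 at the very back, 4 nearest the outlet).
- truffle_2_center (a point): Centre of truffle 2 of 4: round chocolate truffle, a 24 mm ball of 11 g, in single file in the chute's channel (1 at the very back, 4 nearest the outlet).
- truffle_3_center (a point): Centre of truffle 3 of 4: round chocolate truffle, a 24 mm ball of 11 g, in single file in the chute's channel (1 at the very back, 4 nearest the outlet).
- truffle_4_center (a point): Centre of truffle 4 of 4: round chocolate truffle, a 24 mm ball of 11 g, in single file in the chute's channel (1 at the very back, 4 nearest the outlet).
- sticker_roll: Bystander: white sticker roll lying flat, 69 mm across, 26 high; origin at the centre of its underside.
- ribbon_sage: Bystander: ribbon spool lying flat, 68 mm across, 30 high; origin at the centre of its underside.
- bean_jar: Bystander: closed jar of cocoa beans with a wooden stopper, 63 mm across, 85 high; origin at the centre of its underside.
- petit: Bystander: small closed dark gift box, 56x62x50 mm; origin at the centre of its underside.
- ballotin_c: Bystander: closed gift box with ribbon, 69x101x58 mm; origin at the centre of its underside.
- ballotin_d: Bystander: closed gift box, 69x110x55 mm; origin at the centre of its underside.

How it is judged:
By the outcome, as a careful person would: the job done as asked, in the order asked, and still so for the second after the job is handed in, with the robot touching nothing.
It also fails if it takes over 58 s, if anything falls off the work surface, if the arm or the gripper's body presses on something with over 40 N, if the wrist force passes 120 N, or if a joint passes its speed limit or range.

### The arm

A 6-joint arm with a two-finger parallel gripper is mounted at the origin on a cart in front of the work surface, level with it; the furniture and walls round the work are solid. World frame = base frame: x ahead of the robot, y to its left, z up, the work surface at z = 0. Lengths are in mm, angles in degrees, forces in N, time in s.
With the tool pointing down it reaches from about 350 to 850 mm from the base axis. Payload 8.1 kg.
Tool frame: the origin (TCP) lies at the very end of the fingers, on their centre line; the grasp point (between the pads) lies 19 mm behind it; z points along the fingers, y is the line along which they close (so a half turn about z gives the same grasp; the last joint's range is limited). The gripper opens to 85 mm and grips with 20 to 120 N. Pads are 22 mm wide; open, the fingers measure 114 mm over their backs; the gripper's body (76 mm by 85 mm) begins 54 mm behind the grasp point. The pads swing forward as they close: fully open they stand 13 mm farther back than shut.
Start: joints at [68.503, 7.471, 85.268, -0, 87.261, -4.893], TCP at [171.434, 574.992, 231.292] pointing down, gripper open.
Joint ranges: [-169.43, 169.43], [-51.17, 129.36], [1.28, 143.12], [-76.62, 256.62], [0, 156.53], [-152.29, 152.29]. Speed limits (degrees/s): [136.94, 136.94, 159.86, 180, 180, 180].

### API

Orientations are given as [roll, pitch, yaw] about the fixed x, y, z axes, in that order (R = Rz(yaw) Ry(pitch) Rx(roll)).
In Python, from bench import sense, eyes, job, models gives the robot as it stands. The module is installed in compiled form; this text tells all that it offers.
- The arm moves only by the tool apply_moves, never from a script. Its argument "rows" is a list of rows, each a list of 6 numbers: the shift along the tool's x, y, z in mm, then the turn, a rotation vector about the tool's x, y, z in rad. In form: [[dx, dy, dz, rx, ry, rz], ...]. A call has exactly 5 rows; each row shifts and turns the commanded pose from where the row before left it, along the tool's axes as they then stand; what a row does not reach is not made up. A row lasts 1/8 s, in which the tool goes at most 62.5 mm and 10.7 degrees, less where a joint would pass 70% of its speed; a pose out of reach is approached as far as the arm can. A call is refused whole if a number of a shift passes 62.5 or a number of a turn 0.188, either way. A call with a gripper value outside its range is refused whole. "fingers" is the finger opening in mm, from 0 to 85.4, set as the call begins (left out, the last holds). The fingers move at their own pace and stop on an object; "grip_force" is the grip in N (left out, the last holds). Time passes only in rows, so rows that do not move let the fingers close, or fill a call up. It gives the time, the measured TCP pose, the force, the opening and the grip force at its end, in the units of the state.
- sense(): the state, without advancing time (a new reading comes with each control period).
- eyes.snapshot(name): name is "scene" or "top" or "wrist"; returns (picture, depth): 480x640x3 uint8, red, green, blue; 480x640 float32, mm along the optical axis (not along the pixel's ray), 0 where there is no reading.
- eyes.get_calibration(name): a dict with "intrinsics" (3x3 intrinsics, pixels), "R" (3x3) and "t" (3): a world point X has camera coordinates R X + t; the wrist camera has in their place "mount" (4x4, takes a point from camera to tool coordinates, whose origin is the TCP and whose axes are the flange's). Camera axes: x right, y down, z forward; pixel columns grow to the right and rows downward; lengths in mm; the calibration is good to about 2 mm. A picture is of the moment at which its call begins: read the wrist's pose just before it. get_calibration takes no time and is no camera call.
- job.hand_in(): hands the job in; it is judged then, once.
Trained networks look in the newest picture that a camera, given by its name, has taken for a name from the list of things; names that differ only in an ending like _2 or _b are one class to them, and where a whole thing is asked for, a point or a joint stands for the part that bears it (a point fixed in the world has none). Each returns a list of dicts, best first, with "confidence" (0 to 1); they miss things now and then, are a little off and sometimes report something else, mostly with a low value. They report only what shows in the picture. A call takes as long as a camera call.
- models.boxes_of(name, camera): "xyz" ([x, y, z] in mm, in world coordinates, good to about 4 mm: the middle of the surface that is visible of it).
- models.cut_out(name, camera): "pixels" (480x640 bool, what is visible of it).
- models.place_of(name, camera): "xyz" ([x, y, z] in mm, in world coordinates, good to about 4 mm: a listed point, or the origin of a listed thing).
The state is a dict: "time": time; "joint_pos": joint angles; "qd": joint speeds; "joint_efforts": joint torques, N m; "tool_pos": TCP position; "tcp_rot": TCP orientation; "ft_force": force on the tool from outside, world axes, zero at the start; "wrist_torque": the same for the moment, N m; "finger_gap": finger opening in mm; "grip_force": force on a finger pad.
Only numpy, scipy, OpenCV 4.12 (cv2) and the standard library are available. Lean on these libraries where they do the work, as an engineer would, in place of code of your own. Each camera call takes 0.05 s, during which the arm holds its last target. There are 200 camera calls.

## Working session

There is one attempt and no reset: what is moved stays moved. The work goes in short steps, Python scripts to look and compute and a tool call to move; the robot and the scene stay as the last step left them, time stands still between calls to the robot, and variables do not carry over. Pictures are saved under pics/ and viewed, at most 10 in all, crops included, and the job is handed in when it is done.

Besides the shell and the picture viewer there is one more tool, called after "Call:" by a JSON object that holds its "method" and its "body", one argument or row to a line. apply_moves: Moves the arm, as the interface text tells. Its arguments: {"type":"object","properties":{"rows":{"type":"array"},"fingers":{"type":"number"},"grip_force":{"type":"number"}},"required":["rows"]}

```bash
mkdir -p pics; python3 - <<'E'
from bench import sense, eyes, job, models
import cv2,numpy as np
s=sense();print(s['time'],s['tool_pos'],s['tcp_rot'],s['finger_gap'])
for c in ('scene','top'):
    p,d=eyes.snapshot(c);cv2.imwrite(f'pics/{c}0.png',p[:,:,::-1])
    for n in ('chute_grip','chute','chute_hole','jar_mouth','sticker_roll','ribbon_sage','bean_jar','petit','ballotin_c','ballotin_d')if c=='top' else ('chute_grip','chute','chute_hole','jar_mouth'):
        r=models.place_of(n,c);print(c,n,[(np.round(q['xyz']).tolist(),round(q['confidence'],2)) for q in r[:3]])
print(sense()['time'])
E
```

```text
0.0 [171.25023267 574.48892273 230.24435368] [-1.79896053e+02 -8.38098361e-03  1.63393889e+02] 85.49017482094872
scene chute_grip [([472.0, 219.0, 94.0], 0.55), ([401.0, 526.0, 2.0], 0.48)]
scene chute [([462.0, 220.0, -0.0], 0.67)]
scene chute_hole [([398.0, 196.0, 36.0], 0.57)]
scene jar_mouth [([458.0, 402.0, 84.0], 0.91), ([464.0, 569.0, 3.0], 0.24)]
top chute_grip [([474.0, 223.0, 96.0], 0.94)]
top chute [([504.0, 233.0, 31.0], 0.74), ([464.0, 217.0, 1.0], 0.72)]
top chute_hole [([408.0, 191.0, 36.0], 0.84)]
top jar_mouth []
top sticker_roll [([370.0, 22.0, -3.0], 0.82)]
top ribbon_sage [([398.0, 529.0, -3.0], 0.67)]
top bean_jar [([466.0, 568.0, -2.0], 0.56)]
top petit [([396.0, 526.0, -5.0], 0.72), ([636.0, 129.0, -0.0], 0.65)]
top ballotin_c [([641.0, 369.0, -3.0], 0.83), ([639.0, 247.0, 2.0], 0.71), ([468.0, 568.0, -1.0], 0.35)]
top ballotin_d [([641.0, 369.0, -3.0], 0.83), ([639.0, 247.0, 2.0], 0.71), ([468.0, 568.0, -1.0], 0.35)]
0.8
```

View pics/scene0.png

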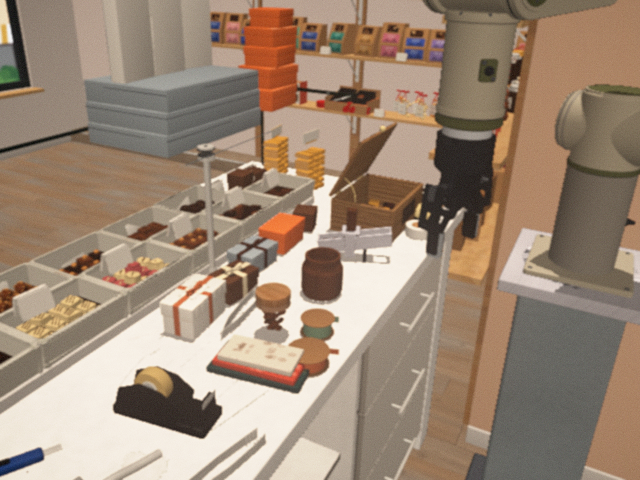

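View pics/top0.png

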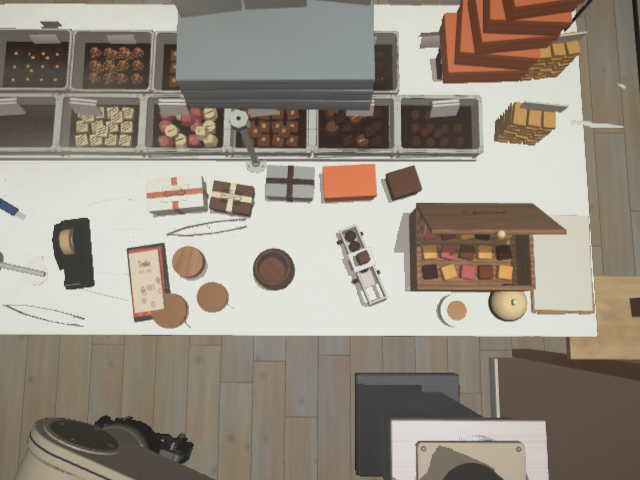

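Scene view: the chute is at about (355,240) and the jar at (322,275). In the top view the grip is at (362,258), the outlet end at (377,297), pointing toward the robot, and the jar mouth at (274,269). This agrees with the networks: heading about 202°. I'll grip across the chute's x (tool yaw about 112.5°).

```bash
cat > h.py <<'E'
from bench import sense, eyes, job, models
import numpy as np, cv2
from scipy.spatial.transform import Rotation as Ro, Slerp
def tool(heading, tilt=0):
    "tool rotation gripping across chute x; chute nosed down by tilt"
    h=np.radians(heading); t=np.radians(tilt)
    yv=np.array([np.cos(h)*np.cos(t),np.sin(h)*np.cos(t),-np.sin(t)])
    lat=np.array([-np.sin(h),np.cos(h),0]); zc=np.cross(yv,lat)
    # tool z = -chute z ; tool y = -chute x or +chute x -> yaw=heading-90 variant
    y=-yv; z=-zc
    return Ro.from_matrix(np.column_stack([np.cross(y,z),y,z]))
def pose():
    s=sense(); return np.array(s['tool_pos']), Ro.from_euler('xyz',s['tcp_rot'],degrees=True)
def plan(P,R,n,start=None):
    p,r=start or pose(); S=Slerp([0,1],Ro.concatenate([r,R])); 
    for i in range(n):
        a=S(i/n);b=S((i+1)/n); d=a.inv().apply((P-p)/n); w=(a.inv()*b).as_rotvec()
        print(np.round(d,1).tolist()+np.round(w,3).tolist())
    return P,R
E
python3 - <<'E'
from h import *
print(tool(202.5).as_euler('xyz',degrees=True))
plan(np.array([473,221,200.]),tool(202.5),10)
E
```

```text
[180.    0.  112.5]
[-39.0, -25.3, 3.1, -0.0, 0.0, 0.089]
[-41.1, -21.7, 3.1, -0.0, 0.0, 0.089]
[-42.9, -18.0, 3.1, -0.0, 0.0, 0.089]
[-44.3, -14.1, 3.1, -0.0, 0.0, 0.089]
[-45.4, -10.2, 3.1, -0.0, 0.0, 0.089]
[-46.1, -6.1, 3.1, -0.0, 0.0, 0.089]
[-46.5, -2.0, 3.1, -0.0, 0.0, 0.089]
[-46.5, 2.2, 3.1, -0.0, 0.0, 0.089]
[-46.1, 6.3, 3.1, -0.0, 0.0, 0.089]
[-45.3, 10.3, 3.1, -0.0, 0.0, 0.089]
```

Call:
{"method": "apply_moves", "body": {
  "rows": [
    [-39,-25.3,3,0,0,0.089],
    [-41,-21.7,3,0,0,0.089],
    [-43,-18,3,0,0,0.089],
    [-44.3,-14,3,0,0,0.089],
    [-45.4,-10,3,0,0,0.089]
  ]
}}

```text
time: 1.42
tool_pos: [323.2, 397.1, 216.4]
tcp_rot: [180.0, 0.0, 137.7]
ft_force: [1.1, -0.3, 0.8]
finger_gap: 85.4
grip_force: 0.0
```

Call:
{"method": "apply_moves", "body": {
  "rows": [
    [-46,-6,3,0,0,0.089],
    [-46.5,-2,3,0,0,0.089],
    [-46.5,2,3,0,0,0.089],
    [-46,6.3,3,0,0,0.089],
    [-45.3,10.3,3,0,0,0.089]
  ]
}}

```text
time: 2.05
tool_pos: [473.7, 219.9, 201.5]
tcp_rot: [180.0, -0.0, 112.2]
ft_force: [0.4, 0.9, -0.1]
finger_gap: 85.4
grip_force: 0.0
```

```bash
python3 - <<'E'
from h import *
s=sense();print(s['time'],s['tool_pos'],s['tcp_rot'],s['ft_force'],np.round(s['joint_pos']))
for c in('wrist','top'):
    p,d=eyes.snapshot(c);cv2.imwrite(f'pics/{c}1.png',p[:,:,::-1])
    for n in ('chute_grip','chute','chute_hole','jar_mouth','truffle_1_center'):
        r=models.place_of(n,c);print(c,n,[(np.round(q['xyz'],1).tolist(),round(q['confidence'],2)) for q in r[:4]])
E
```

```text
2.05 [473.71429177 219.85147003 201.47294403] [ 1.79961257e+02 -8.65405033e-04  1.12232595e+02] [ 0.42669071  0.86460583 -0.14151276] [ 19.  -4. 100.   0.  84.  -3.]
wrist chute_grip [([473.5, 221.0, 95.8], 0.96), ([639.0, 369.2, -0.8], 0.62)]
wrist chute [([463.9, 217.4, 0.6], 0.79)]
wrist chute_hole []
wrist jar_mouth []
wrist truffle_1_center [([526.3, 241.1, 26.6], 0.91), ([503.0, 232.3, 35.2], 0.59)]
top chute_grip []
top chute [([463.0, 220.0, -0.7], 0.47)]
top chute_hole []
top jar_mouth []
top truffle_1_center []
```

View pics/wrist1.png

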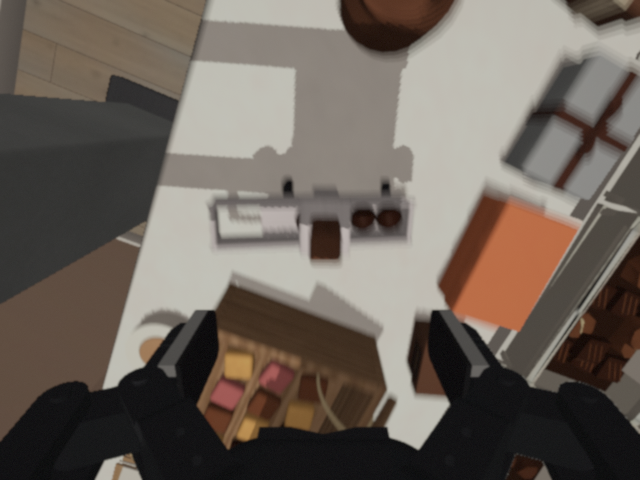

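The wrist view shows the grip at (325,240), the truffles at (363,217) and (389,217), and the channel parallel to the finger line. The open box's lid is near it, around (300,300), so I'll check clearance before going down.

```bash
python3 - <<'E'
from h import *
P,R=pose();p,d=eyes.snapshot('wrist');c=eyes.get_calibration('wrist')
v,u=np.mgrid[:480,:640];K=c['intrinsics']
X=np.stack([(u-K[0,2])/K[0,0]*d,(v-K[1,2])/K[1,1]*d,d],-1).reshape(-1,3)
M=np.array(c['mount']);X=X@M[:3,:3].T+M[:3,3]
print('mount',np.round(M,2).tolist())
W=R.apply(X)+P; ok=(d.ravel()>0)&(W[:,2]>5)&(W[:,2]<350)
T=(X-0)[ok];W=W[ok]
# lateral (tool x), along (tool y) relative to the TCP: max height per lateral bin
for lo in range(-140,140,20):
    print(lo,[ (lambda m: int(W[m,2].max()) if m.sum()>15 else 0)((T[:,0]>=lo)&(T[:,0]<lo+20)&(T[:,1]>=a)&(T[:,1]<a+30)) for a in range(-120,120,30)])
g=(np.abs(T[:,0])<25)&(np.abs(T[:,1])<25)&(W[:,2]>110)&(W[:,2]<122);print('top of grip',W[g].min(0),W[g].max(0),W[g].mean(0))
E
```

```text
mount [[-0.0, -0.95, -0.31, 80.22], [1.0, -0.0, 0.0, 1.03], [-0.0, -0.31, 0.95, -142.44], [0.0, 0.0, 0.0, 1.0]]
-140 [0, 0, 0, 112, 134, 133, 0, 51]
-120 [0, 0, 86, 87, 86, 0, 0, 50]
-100 [0, 87, 87, 0, 0, 0, 0, 55]
-80 [66, 72, 0, 0, 0, 0, 0, 56]
-60 [0, 0, 0, 0, 0, 0, 0, 0]
-40 [0, 0, 0, 67, 67, 50, 44, 0]
-20 [0, 274, 278, 117, 118, 278, 274, 0]
0 [0, 290, 291, 295, 295, 293, 289, 0]
20 [0, 0, 29, 295, 296, 11, 11, 0]
40 [0, 0, 0, 0, 0, 0, 0, 0]
60 [0, 0, 0, 0, 0, 0, 0, 0]
80 [0, 0, 0, 0, 0, 0, 0, 0]
100 [0, 0, 0, 0, 0, 0, 0, 0]
120 [0, 0, 0, 0, 63, 87, 86, 0]
top of grip [461.17108427 209.21779611 110.06893959] [487.15918522 234.62694491 118.07423937] [473.85175481 222.53927286 115.46831118]
```

Call:
{"method": "apply_moves", "body": {
  "rows": [
    [1.6,0.5,25,0,0,0],
    [0,0,30,0,0,0],
    [0,0,30,0,0,0],
    [0,0,25,0,0,0],
    [0,0,14.5,0,0,0]
  ]
}}

```text
time: 3.32
tool_pos: [471.7, 222.7, 75.3]
tcp_rot: [-179.9, -0.0, 112.4]
ft_force: [0.7, 0.7, -0.6]
finger_gap: 85.4
grip_force: 0.0
```

Call:
{"method": "apply_moves", "body": {
  "rows": [
    [0,0,0,0,0,0],
    [0,0,0,0,0,0],
    [0,0,0,0,0,0],
    [0,0,0,0,0,0],
    [0,0,0,0,0,0]
  ],
  "fingers": 10,
  "grip_force": 80
}}

```text
time: 3.95
tool_pos: [473.5, 223.0, 78.0]
tcp_rot: [179.9, 0.0, 112.4]
ft_force: [-0.5, -0.8, 4.8]
finger_gap: 21.3
grip_force: 79.1
```

Call:
{"method": "apply_moves", "body": {
  "rows": [
    [0,0,0,0,0,0],
    [0,0,0,0,0,0],
    [0,0,0,0,0,0],
    [0,0,0,0,0,0],
    [0,0,0,0,0,0]
  ]
}}

```text
time: 4.58
tool_pos: [473.4, 223.0, 78.0]
tcp_rot: [179.9, 0.0, 112.4]
ft_force: [-0.7, -0.2, 6.3]
finger_gap: 21.5
grip_force: 79.2
```

Call:
{"method": "apply_moves", "body": {
  "rows": [
    [0,0,-8,0,0,0],
    [0,0,-20,0,0,0],
    [0,0,-30,0,0,0],
    [0,0,-30,0,0,0],
    [0,0,-25,0,0,0]
  ]
}}

```text
time: 5.2
tool_pos: [472.4, 222.7, 190.9]
tcp_rot: [-180.0, -0.0, 112.4]
ft_force: [0.5, -0.5, -2.8]
finger_gap: 21.3
grip_force: 78.6
```

Call:
{"method": "apply_moves", "body": {
  "rows": [
    [8,0,-20,0,0,0],
    [15,0,-10,0,0,0],
    [15,0,0,0,0,0],
    [15,0,0,0,0,0],
    [7,0,0,0,0,0]
  ]
}}

```text
time: 5.82
tool_pos: [448.5, 279.2, 218.5]
tcp_rot: [-179.9, -0.0, 112.5]
ft_force: [1.3, 0.6, -2.9]
finger_gap: 21.1
grip_force: 78.6
```

```bash
python3 - <<'E'
from h import *
s=sense();print(s['time'],s['tool_pos'],s['tcp_rot'],s['ft_force'],s['finger_gap'])
for c in('wrist','top','scene'):
    p,d=eyes.snapshot(c);cv2.imwrite(f'pics/{c}2.png',p[:,:,::-1])
    for n in ('chute_grip','chute_hole','jar_mouth'):
        r=models.place_of(n,c);print(c,n,[(np.round(q['xyz'],1).tolist(),round(q['confidence'],2)) for q in r[:4]])
E
```

```text
5.825 [448.52978398 279.22519885 218.51102152] [-1.79875430e+02 -4.60862038e-04  1.12478895e+02] [ 1.29569559  0.6221973  -2.88744679] 21.107533864085667
wrist chute_grip [([447.0, 280.4, 234.5], 0.77)]
wrist chute_hole []
wrist jar_mouth [([458.7, 401.2, 86.7], 0.77), ([503.4, 297.5, 167.3], 0.68)]
top chute_grip []
top chute_hole [([384.4, 244.1, 174.9], 0.6)]
top jar_mouth [([449.2, 398.6, 87.8], 0.97)]
scene chute_grip [([450.9, 279.3, 234.0], 0.61), ([641.7, 129.1, -0.7], 0.42)]
scene chute_hole [([382.3, 252.0, 176.7], 0.81)]
scene jar_mouth []
```

View pics/wrist2.png

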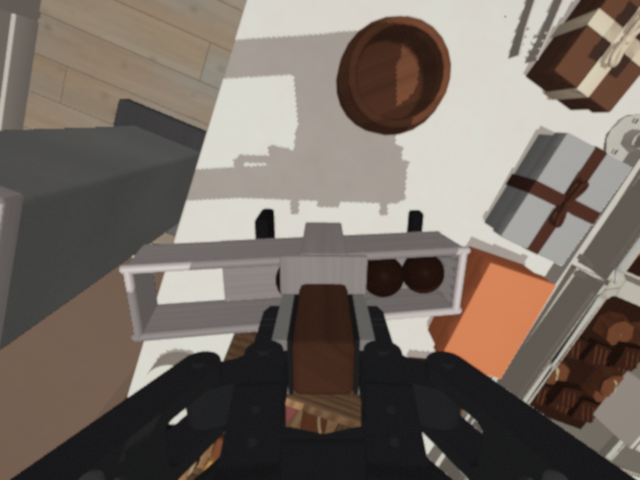

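```bash
python3 - <<'E'
from h import *
c=eyes.get_calibration('wrist');K=c['intrinsics'];M=np.array(c['mount'])
P,R=pose();p,d=eyes.snapshot('wrist')
v,u=np.mgrid[:480,:640]
X=np.stack([(u-K[0,2])/K[0,0]*d,(v-K[1,2])/K[1,1]*d,d],-1).reshape(-1,3)
W=R.apply(X@M[:3,:3].T+M[:3,3])+P
m=(d.ravel()>0)&(np.abs(W[:,2]-85)<5)&(np.hypot(W[:,0]-456,W[:,1]-400)<55)
W=W[m];A=np.c_[2*W[:,:2],np.ones(len(W))];s=np.linalg.lstsq(A,(W[:,:2]**2).sum(1),rcond=None)[0]
print('jar rim fit',s[:2],np.sqrt(s[2]+s[0]**2+s[1]**2),W[:,2].mean(),len(W), W.min(0),W.max(0))
J=np.array([*s[:2],85.])
def tcp(H,heading,tilt):  # TCP putting chute hole at H
    Rt=tool(heading,tilt); return H-Rt.apply([0,-73,59-16]),Rt   # hole in tool frame
# hole tool coordinates: chute x=-tool y, chute z=-tool z ; grip at tool z=-16
for hd in (202.5,):
  for t,hz in((0,45),(8,40),(33,20)):
    Pt,Rt=tcp(J+[0,0,hz],hd,t);print(hd,t,np.round(Pt,1),Rt.as_euler('xyz',degrees=True))
H=P+R.apply([0,-73,43]);print('hole now',H)
E
```

```text
jar rim fit [455.83474622 399.92809727] 32.43705491617163 84.3590767869918 2946 [420.52962679 364.69823589  80.01041038] [491.58056087 436.03315764  87.22424431]
202.5 0 [523.3 427.9 173. ] [180.    0.  112.5]
202.5 8 [517.1 425.3 177.7] [172.    0.  112.5]
202.5 33 [490.8 414.4 180.8] [147.    0.  112.5]
hole now [382.39217342 250.23295281 176.83649692]
```

Call:
{"method": "apply_moves", "body": {
  "rows": [
    [4.4,5,0,0,0,0],
    [8.7,10,0,0,0,0],
    [13,15,0,0,0,0],
    [15.2,17.6,0,0,0,0],
    [15.2,17.6,0,0,0,0]
  ]
}}

```text
time: 7.1
tool_pos: [489.0, 356.8, 219.6]
tcp_rot: [180.0, -0.0, 112.4]
ft_force: [-0.0, -0.4, -3.3]
finger_gap: 21.4
grip_force: 78.6
```

Call:
{"method": "apply_moves", "body": {
  "rows": [
    [15.2,17.6,6,0,0,0],
    [13,15,10,0,0,0],
    [11,12.6,12,0,0,0],
    [8.7,10,10,0,0,0],
    [4.4,5,5.5,0,0,0]
  ]
}}

```text
time: 7.72
tool_pos: [524.1, 427.7, 174.8]
tcp_rot: [-179.9, 0.0, 112.4]
ft_force: [-0.4, -0.5, -3.6]
finger_gap: 21.0
grip_force: 78.7
```

```bash
python3 - <<'E'
from h import *
s=sense();print(s['time'],s['tool_pos'],s['tcp_rot'],s['ft_force'],s['finger_gap'],np.round(s['joint_pos']))
ims=[]
for c in('top','scene'):
    p,d=eyes.snapshot(c);ims.append(cv2.resize(p[150:350,180:440] if c=='top' else p[190:330,240:440],(400,300)))
    for n in ('chute_hole','jar_mouth'):
        r=models.place_of(n,c);print(c,n,[(np.round(q['xyz'],1).tolist(),round(q['confidence'],2)) for q in r[:2]])
cv2.imwrite('pics/m3.png',np.hstack(ims)[:,:,::-1])
P,R=pose();J=np.array([456,400.3,85.])
def tcp(H,hd,t): Rt=tool(hd,t);return H-Rt.apply([0,-73,43]),Rt
st=(P,R)
for t,hz,n in((16,35,5),(34,20,5)): 
    Q=tcp(J+[0,0,hz],202.5,t);print(t,Q[0]);st=plan(*Q,n,st)
E
```

```text
7.725 [524.05426378 427.69782366 174.84782535] [-1.79920362e+02  8.32623616e-03  1.12445659e+02] [-0.43530175 -0.49198009 -3.58285361] 21.021262783330176 [35. 21. 75.  0. 84. 12.]
top chute_hole [([457.5, 394.8, 129.5], 0.71)]
top jar_mouth []
scene chute_hole [([456.0, 398.9, 131.7], 0.82)]
scene jar_mouth [([455.6, 404.6, 85.5], 0.59), ([639.1, 370.8, 1.1], 0.26)]
16 [509.88037487 422.61798202 181.4557799 ]
[0.4, -3.0, -0.9, -0.056, 0.0, -0.0]
[0.4, -2.9, -1.1, -0.056, 0.0, -0.0]
[0.4, -2.9, -1.2, -0.056, 0.0, -0.0]
[0.4, -2.8, -1.4, -0.056, 0.0, -0.0]
[0.4, -2.7, -1.5, -0.056, 0.0, -0.0]
34 [489.69799592 414.25816693 181.46969757]
[0.0, -4.2, -1.2, -0.063, 0.0, 0.0]
[0.0, -4.1, -1.5, -0.063, -0.0, 0.0]
[0.0, -4.0, -1.7, -0.063, 0.0, -0.0]
[0.0, -3.9, -2.0, -0.063, 0.0, 0.0]
[0.0, -3.8, -2.2, -0.063, 0.0, -0.0]
```

View pics/m3.png

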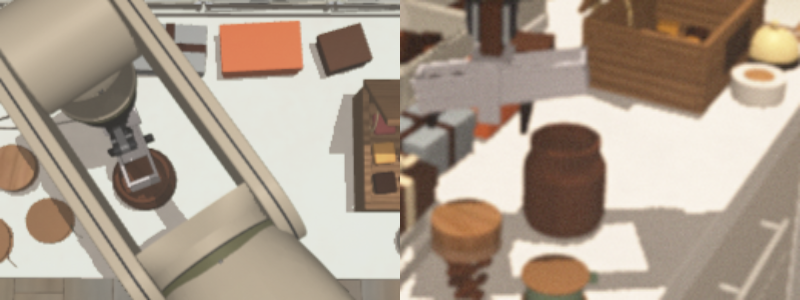

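The top crop shows the outlet (145,180) inside the jar's rim. In the side crop the outlet end (580,80) is about 45 mm above the rim. Now tipping.

Call:
{"method": "apply_moves", "body": {
  "rows": [
    [0.4,-3,-0.9,-0.056,0,0],
    [0.4,-2.9,-1.1,-0.056,0,0],
    [0.4,-2.9,-1.2,-0.056,0,0],
    [0.4,-2.8,-1.4,-0.056,0,0],
    [0.4,-2.7,-1.5,-0.056,0,0]
  ]
}}

```text
time: 8.65
tool_pos: [509.7, 422.5, 181.8]
tcp_rot: [163.8, -0.0, 112.4]
ft_force: [0.2, -0.6, -2.9]
finger_gap: 21.2
grip_force: 79.2
```

Call:
{"method": "apply_moves", "body": {
  "rows": [
    [0,-4.2,-1.2,-0.063,0,0],
    [0,-4.1,-1.5,-0.063,0,0],
    [0,-4,-1.7,-0.063,0,0],
    [0,-3.9,-2,-0.063,0,0],
    [0,-3.8,-2.2,-0.063,0,0]
  ]
}}

```text
time: 9.28
tool_pos: [489.4, 414.1, 181.8]
tcp_rot: [145.7, -0.0, 112.4]
ft_force: [0.2, -0.3, -3.0]
finger_gap: 21.5
grip_force: 79.4
```

Call:
{"method": "apply_moves", "body": {
  "rows": [
    [0,0,0,0,0,0],
    [0,0,0,0,0,0],
    [0,0,0,0,0,0],
    [0,0,0,0,0,0],
    [0,0,0,0,0,0]
  ]
}}

```text
time: 9.9
tool_pos: [489.7, 414.4, 180.7]
tcp_rot: [145.9, 0.0, 112.4]
ft_force: [0.3, -0.8, -2.0]
finger_gap: 21.3
grip_force: 79.3
```

Call:
{"method": "apply_moves", "body": {
  "rows": [
    [0,0,0,0,0,0],
    [0,0,0,0,0,0],
    [0,0,0,0,0,0],
    [0,0,0,0,0,0],
    [0,0,0,0,0,0]
  ]
}}

```text
time: 10.52
tool_pos: [489.4, 414.5, 180.8]
tcp_rot: [145.9, -0.0, 112.4]
ft_force: [-1.0, -0.0, -2.4]
finger_gap: 21.3
grip_force: 79.3
```

```bash
python3 - <<'E'
from h import *
s=sense();print(s['time'],s['tool_pos'],s['tcp_rot'],s['ft_force'],s['finger_gap'])
ims=[]
for c in('wrist','scene'):
    p,d=eyes.snapshot(c);ims.append(cv2.resize(p if c=='wrist' else p[190:340,240:440],(400,300)))
    for n in ('chute_hole','jar_mouth','truffle_1_center'):
        r=models.place_of(n,c);print(c,n,[(np.round(q['xyz'],1).tolist(),round(q['confidence'],2)) for q in r[:4]])
cv2.imwrite('pics/m4.png',np.hstack(ims)[:,:,::-1])
E
```

```text
10.525 [489.42489943 414.4693108  180.77431589] [ 1.45908925e+02 -1.44365898e-03  1.12404599e+02] [-0.96568397 -0.03232499 -2.39748037] 21.286364478321506
wrist chute_hole []
wrist jar_mouth [([458.2, 400.6, 84.4], 0.79)]
wrist truffle_1_center [([459.5, 403.0, 34.4], 0.6), ([397.6, 526.3, -4.3], 0.57)]
scene chute_hole [([451.9, 401.0, 104.0], 0.7)]
scene jar_mouth [([455.2, 404.3, 86.2], 0.59)]
scene truffle_1_center []
```

View pics/m4.png

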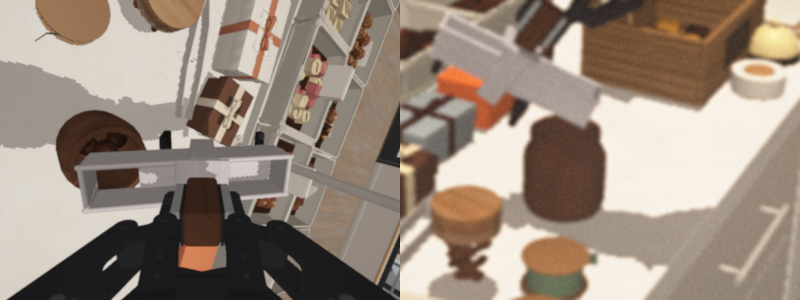

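The wrist crop shows the channel empty (90–290,180) and truffles in the jar (110,145). Next: raise it, level it and carry it back.

```bash
python3 - <<'E'
from h import *
P,R=pose()
def tcp(H,hd,t): Rt=tool(hd,t);return H-Rt.apply([0,-73,43]),Rt
a=plan(P+[0,0,55],R,5,(P,R));print()
b=plan(a[0]+[35,10,-5],tool(202.5,0),5,a);print()
c=plan(np.array([473.4,223,190.]),tool(202.5),10,b)
E
```

```text
[0.0, 6.2, -9.1, 0.0, 0.0, 0.0]
[0.0, 6.2, -9.1, 0.0, 0.0, 0.0]
[0.0, 6.2, -9.1, 0.0, 0.0, 0.0]
[0.0, 6.2, -9.1, 0.0, 0.0, 0.0]
[0.0, 6.2, -9.1, 0.0, 0.0, 0.0]

[-0.8, 5.4, 4.9, 0.119, 0.0, -0.0]
[-0.8, 6.0, 4.2, 0.119, 0.0, -0.0]
[-0.8, 6.4, 3.5, 0.119, 0.0, -0.0]
[-0.8, 6.8, 2.7, 0.119, 0.0, -0.0]
[-0.8, 7.1, 1.9, 0.119, 0.0, -0.0]

[-16.7, -12.4, 4.1, 0.0, 0.0, 0.0]
[-16.7, -12.4, 4.1, 0.0, 0.0, 0.0]
[-16.7, -12.4, 4.1, 0.0, 0.0, 0.0]
[-16.7, -12.4, 4.1, 0.0, 0.0, 0.0]
[-16.7, -12.4, 4.1, 0.0, 0.0, 0.0]
[-16.7, -12.4, 4.1, 0.0, 0.0, 0.0]
[-16.7, -12.4, 4.1, 0.0, 0.0, 0.0]
[-16.7, -12.4, 4.1, 0.0, 0.0, 0.0]
[-16.7, -12.4, 4.1, 0.0, 0.0, 0.0]
[-16.7, -12.4, 4.1, 0.0, 0.0, 0.0]
```

Call:
{"method": "apply_moves", "body": {
  "rows": [
    [0,6.2,-9.1,0,0,0],
    [0,6.2,-9.1,0,0,0],
    [0,6.2,-9.1,0,0,0],
    [0,6.2,-9.1,0,0,0],
    [0,6.2,-9.1,0,0,0]
  ]
}}

```text
time: 11.55
tool_pos: [489.7, 414.6, 236.9]
tcp_rot: [145.9, -0.0, 112.4]
ft_force: [0.0, -0.4, -1.8]
finger_gap: 21.0
grip_force: 79.3
```

Call:
{"method": "apply_moves", "body": {
  "rows": [
    [-0.8,5.4,4.9,0.119,0,0],
    [-0.8,6,4.2,0.119,0,0],
    [-0.8,6.4,3.5,0.119,0,0],
    [-0.8,6.8,2.7,0.119,0,0],
    [-0.8,7.1,1.9,0.119,0,0]
  ]
}}

```text
time: 12.18
tool_pos: [525.4, 425.0, 232.0]
tcp_rot: [-179.9, -0.0, 112.4]
ft_force: [-0.5, 0.1, -3.3]
finger_gap: 21.1
grip_force: 79.4
```

```bash
python3 - <<'E'
from h import *
s=sense();print(s['time'],s['tool_pos'],s['tcp_rot'],s['ft_force'],s['finger_gap'])
p,d=eyes.snapshot('wrist');cv2.imwrite('pics/w5.png',p[:,:,::-1])
r=models.place_of('truffle_1_center','wrist');print([(np.round(q['xyz'],1).tolist(),round(q['confidence'],2)) for q in r])
E
```

```text
12.175 [525.37775813 425.01233642 231.97341179] [-1.79903343e+02 -3.52850631e-02  1.12424420e+02] [-0.47741877  0.09786675 -3.26019337] 21.05709488459781
[([458.6, 399.6, 34.2], 0.94)]
```

View pics/w5.png

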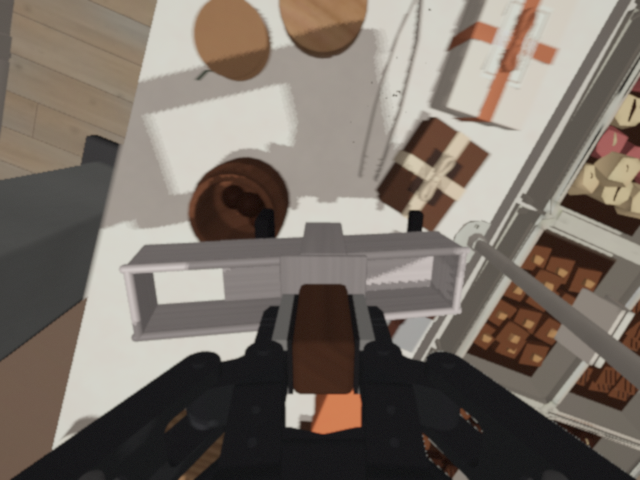

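The channel is empty, including the back at (400,275) where truffles 1 and 2 sat. Truffles show in the jar at (240,200). Carrying it back now.

Call:
{"method": "apply_moves", "body": {
  "rows": [
    [-17,-12.7,0,0,0,0],
    [-17,-12.7,4,0,0,0],
    [-17,-12.7,4,0,0,0],
    [-17,-12.7,4,0,0,0],
    [-17,-12.7,4,0,0,0]
  ]
}}

```text
time: 12.9
tool_pos: [498.0, 321.4, 215.5]
tcp_rot: [179.8, 0.0, 112.4]
ft_force: [1.0, -0.8, -2.3]
finger_gap: 20.9
grip_force: 79.9
```

Call:
{"method": "apply_moves", "body": {
  "rows": [
    [-17,-12.5,4,0,0,0],
    [-17,-12.5,4,0,0,0],
    [-17,-12.5,6,0,0,0],
    [-17,-12.5,6,0,0,0],
    [-15,-12,6,0,0,0]
  ]
}}

```text
time: 13.52
tool_pos: [472.5, 220.9, 189.3]
tcp_rot: [179.8, 0.0, 112.4]
ft_force: [1.3, 0.5, -2.6]
finger_gap: 21.2
grip_force: 79.9
```

Call:
{"method": "apply_moves", "body": {
  "rows": [
    [0,0,20,0,0,0],
    [0,0,25,0,0,0],
    [0,0,25,0,0,0],
    [0,0,20,0,0,0],
    [0,0,10,0,0,0]
  ]
}}

```text
time: 14.15
tool_pos: [472.0, 221.4, 88.1]
tcp_rot: [180.0, 0.0, 112.4]
ft_force: [0.2, 0.2, -2.8]
finger_gap: 21.2
grip_force: 79.9
```

Call:
{"method": "apply_moves", "body": {
  "rows": [
    [0,0,3,0,0,0],
    [0,0,3,0,0,0],
    [0,0,2,0,0,0],
    [0,0,1.5,0,0,0],
    [0,0,0,0,0,0]
  ]
}}

```text
time: 14.78
tool_pos: [472.7, 221.5, 79.3]
tcp_rot: [180.0, -0.0, 112.4]
ft_force: [0.5, -0.4, -2.1]
finger_gap: 21.5
grip_force: 79.9
```

Call:
{"method": "apply_moves", "body": {
  "rows": [
    [0,0,0.5,0,0,0],
    [0,0,0.5,0,0,0],
    [0,0,0.5,0,0,0],
    [0,0,0,0,0,0],
    [0,0,0,0,0,0]
  ]
}}

```text
time: 15.4
tool_pos: [472.7, 221.5, 78.1]
tcp_rot: [180.0, 0.0, 112.4]
ft_force: [-3.1, -2.1, 4.3]
finger_gap: 20.8
grip_force: 80.6
```

Call:
{"method": "apply_moves", "body": {
  "rows": [
    [0,0,0,0,0,0],
    [0,0,0,0,0,0],
    [0,0,0,0,0,0],
    [0,0,0,0,0,0],
    [0,0,0,0,0,0]
  ],
  "fingers": 70
}}

```text
time: 16.02
tool_pos: [472.6, 221.5, 77.7]
tcp_rot: [180.0, 0.0, 112.4]
ft_force: [0.1, 0.4, 0.5]
finger_gap: 70.1
grip_force: 0.0
```

Call:
{"method": "apply_moves", "body": {
  "rows": [
    [0,0,-10,0,0,0],
    [0,0,-25,0,0,0],
    [0,0,-35,0,0,0],
    [0,0,-40,0,0,0],
    [0,0,-40,0,0,0]
  ]
}}

```text
time: 16.65
tool_pos: [472.5, 221.5, 229.8]
tcp_rot: [180.0, 0.0, 112.4]
ft_force: [1.0, -0.3, 0.0]
finger_gap: 70.4
grip_force: 0.0
```

Call:
{"method": "apply_moves", "body": {
  "rows": [
    [40,-10,0,0,0,0],
    [40,-10,0,0,0,0],
    [30,-10,0,0,0,0],
    [0,0,0,0,0,0],
    [0,0,0,0,0,0]
  ]
}}

```text
time: 17.27
tool_pos: [403.2, 311.5, 228.2]
tcp_rot: [180.0, 0.0, 112.4]
ft_force: [-0.3, 0.2, -0.6]
finger_gap: 69.8
grip_force: 0.0
```

```bash
python3 - <<'E'
from h import *
s=sense();print(s['time'],s['tool_pos'],s['tcp_rot'],s['ft_force'],s['finger_gap'])
ims=[]
for c in('wrist','scene'):
    p,d=eyes.snapshot(c);ims.append(cv2.resize(p if c=='wrist' else p[190:340,240:440],(400,300)))
    for n in ('chute_grip','chute','jar_mouth','truffle_1_center'):
        r=models.place_of(n,c);print(c,n,[(np.round(q['xyz'],1).tolist(),round(q['confidence'],2)) for q in r[:4]])
cv2.imwrite('pics/m6.png',np.hstack(ims)[:,:,::-1])
E
```

```text
17.275 [403.23488427 311.53438748 228.2161563 ] [1.79960785e+02 1.67740628e-02 1.12425223e+02] [-0.30097312  0.16729203 -0.59220407] 69.81895287487613
wrist chute_grip [([473.8, 221.6, 95.3], 0.97)]
wrist chute [([463.9, 215.3, -2.9], 0.59)]
wrist jar_mouth [([457.4, 400.2, 86.9], 0.76)]
wrist truffle_1_center [([456.4, 399.8, 38.9], 0.57)]
scene chute_grip [([473.8, 220.1, 93.3], 0.78)]
scene chute [([460.6, 215.5, -2.6], 0.77)]
scene jar_mouth [([454.3, 400.2, 85.6], 0.63)]
scene truffle_1_center [([458.2, 402.9, 83.5], 0.73)]
```

View pics/m6.png

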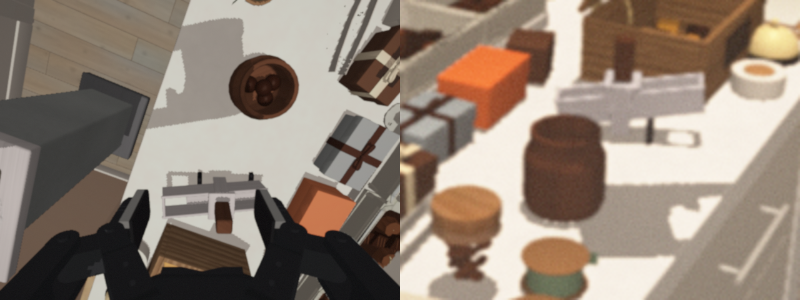

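The chute stands upright where it started (630,95 in the scene crop) and is empty. The jar is upright with the cluster of truffles inside at (265,90), and nothing else has moved.

```bash
python3 -c "
from bench import job
print(job.hand_in())"
```

```text
the job is handed in; nothing more can be done
None
```

The truffles are in the jar, the empty chute is back on its feet where it started, the jar is upright, and I handed the job in at about 17 s; the last pictures show a cluster in the jar and none left in the chute, though I did not count all four one by one.

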